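# Tick off one bottle in a stock check

## Task

Tick off the green-capped bottle in the stock check: of the four white bottles (green, red, blue and yellow caps) standing apart in the open middle of the worktop, lightly touch the top of the green cap with the fingertips, then press the white key of the grey tally counter down and let it come up again, and withdraw. Do not grip, lift, shove or tip any bottle, and leave the other three bottles untouched and the red key of the counter unpressed.

Things in the scene. Friction and masses are not known exactly. Their poses are not given: they have to be found in the camera images.
- green_bottle: loose round white plastic bottle with a green screw cap, 38 mm in diameter, 89 mm tall, about 50 g, upright; origin at the centre of its underside, z up. It stands apart in the open middle of the worktop; the green-capped bottle with the beige label in the far right corner and the tiny one among the amber bottles at the back left are not meant
- green_cap_top (a point): centre of the flat top of the green cap, 88 mm above the worktop; the cap is about 27 mm across
- red_bottle: loose round white plastic bottle with a red cap, 36 mm in diameter, 87 mm tall; origin at the centre of its underside. To be left untouched
- blue_bottle: loose white plastic bottle with a blue cap, 38 x 40 mm, 91 mm tall; origin at the centre of its underside. To be left untouched
- yellow_bottle: loose white plastic bottle with a yellow cap, 54 x 60 mm, 117 mm tall; origin at the centre of its underside. To be left untouched
- counter: grey tally counter fixed to the worktop, on its right-hand part, 90 x 124 mm, 32 mm high, with a blank green display in a black frame and, in front of it, two round keys; origin at the centre of its underside, its y axis along the row of keys (white key on the +y side, red key on the -y side), z up
- count_key_top (a point): centre of the top of the white counting key, a round key 26 mm across in a black collar, 53 mm above the worktop; the red key is 64 mm away, towards the counter's -y
- count_key (a joint): travel of the white key in m: 0 up, 0.005 fully down, straight down; its spring needs about 4 N to go fully down and brings it up again. Pressed from 0.003
- clear_key (a joint): travel of the red key of the same kind in m: 0 up, 0.005 fully down; to be left alone

How it is judged (in metres and radians):
On the way, in this order (a step that is already met when the one before it is completed fails the run):
1. the fingertips touch the top of the green cap (contact force between the fingers and green_bottle above 0.4 N and z of the grasp point in the frame of green_cap_top above 0.008 m and horizontal distance between the grasp point and green_cap_top below 0.055 m), for 0.04 s.
2. the white key is pressed down (value of joint count_key above 0.003 m), for 0.04 s.
At the end, for the whole second after the job is handed in: both keys are up again (within 1 mm), all four bottles stand upright (within 0.08 rad) and still, the green-capped one within 12 mm of where it stood and the others within 6 mm (value of joint each of count_key, clear_key below 0.001 m and distance of green_bottle from where it was at the start of the episode below 0.012 m and angle between each of green_bottle, red_bottle, blue_bottle, yellow_bottle's own z axis and vertical below 0.08 rad and linear speed of each of green_bottle, red_bottle, blue_bottle, yellow_bottle below 0.02 m/s and distance of each of red_bottle, blue_bottle, yellow_bottle from where it was at the start of the episode below 0.006 m); the robot touches nothing.
It fails at once if the green-capped bottle is lifted by more than 6 mm (height (world z) of green_bottle above 0.006 m).
It fails at once if the green-capped bottle is tipped by more than 0.25 rad or shoved by more than 20 mm (angle between green_bottle's own z axis and vertical above 0.25 rad or distance of green_bottle from where it was at the start of the episode above 0.02 m).
It fails at once if the green-capped bottle is pressed with more than 25 N: the touch must be light (contact force between the arm and green_bottle above 25 N).
It fails at once if another bottle is touched or moved (contact force between any of the arm, the fingers and red_bottle above 0.3 N or distance of any of red_bottle, blue_bottle, yellow_bottle from where it was at the start of the episode above 0.01 m or contact force between any of the arm, the fingers and blue_bottle above 0.3 N or contact force between any of the arm, the fingers and yellow_bottle above 0.3 N).
It fails at once if the red key is pressed (value of joint clear_key above 0.0015 m).
It also fails if it takes over 38 s, if anything falls off the work surface, if the arm or the gripper's body presses on something with over 40 N, if the wrist force passes 120 N, or if a joint passes its speed limit or range.

## Robot

A 6-joint arm with a two-finger parallel gripper is mounted at the origin on a cart in front of the work surface, level with it; the furniture and walls round the work are solid. World frame = base frame: x ahead of the robot, y to its left, z up, the work surface at z = 0. Lengths are in mm, angles in degrees, forces in N, time in s.
With the tool pointing down it reaches from about 350 to 850 mm from the base axis. Payload 8.1 kg.
Tool frame: the origin (TCP) lies midway between the tips of the shut fingers; the grasp point (between the pads) lies 19 mm behind it; z points along the fingers, y is the line along which they close (so a half turn about z gives the same grasp; the last joint's range is limited). The gripper opens to 85 mm and grips with 20 to 120 N. Pads are 22 mm wide; open, the fingers measure 114 mm over their backs; the gripper's body (76 mm by 85 mm) begins 54 mm behind the grasp point. The pads swing forward as they close: fully open they stand 13 mm farther back than shut.
Start: joints at [-72.33, 7.471, 85.268, -0, 87.261, -4.893], TCP at [230.24, -554.071, 231.292] pointing down, gripper open.
Joint ranges: [-169.43, 169.43], [-51.17, 129.36], [1.28, 143.12], [-76.62, 256.62], [0, 156.53], [-152.29, 152.29]. Speed limits (degrees/s): [136.94, 136.94, 159.86, 180, 180, 180].

## Interface

Orientations are given as [roll, pitch, yaw] about the fixed x, y, z axes, in that order (R = Rz(yaw) Ry(pitch) Rx(roll)).
In Python, from bench import r gives the robot as it stands. The module is installed in compiled form; this text tells all that it offers.
- The arm moves only by the tool jog_arm, never from a script. Its argument "rows" is a list of rows, each a list of 2 entries, a list of its own where there are three numbers: the shift along the tool's x, y, z in mm, then the turn, a rotation vector about the tool's x, y, z in rad. A call has 1 to 10 rows; each row is the pose to reach, as a shift and turn from the pose commanded when the call began, along the tool's axes at that moment; what a row does not reach only later rows make up. A row lasts 1/10 s, in which the tool goes at most 50 mm and 8.59 degrees, less where a joint would pass 70% of its speed; a pose out of reach is approached as far as the arm can. A call with a gripper value outside its range is refused whole. "grip" is the finger opening in mm, from 0 to 85.4, set as the call begins (left out, the last holds). The fingers move at their own pace and stop on an object; "force" is the grip in N (left out, the last holds). Time passes only in rows, so rows that repeat a pose let the fingers close. It gives the time, the measured TCP pose, the force, the opening and the grip force at its end, in the units of the state.
- r.sense(): the state, without advancing time (a new reading comes with each control period).
- r.snapshot(name): name is "side" or "top" or "wrist"; returns (picture, depth): 420x560x3 uint8, blue, green, red; 420x560 float32, mm along the optical axis (not along the pixel's ray), 0 where there is no reading.
- r.camera_params(name): a dict with "fx", "fy", "cx", "cy" (pixels), "dist_coeffs" ([k1, k2, p1, p2, k3] as OpenCV has them; the pictures are not rectified), "pose" (4x4, takes a point from camera to world coordinates); the wrist camera has in their place "tool_from_camera" (4x4, takes a point from camera to tool coordinates, whose origin is the TCP and whose axes are the flange's). Camera axes: x right, y down, z forward; pixel columns grow to the right and rows downward; lengths in mm; the calibration is good to about 2 mm. A picture is of the moment at which its call begins: read the wrist's pose just before it. camera_params takes no time and is no camera call.
- r.hand_in(): hands the job in; it is judged then, once.
The state is a dict: "time": time; "joint_pos": joint angles; "qd": joint speeds; "joint_efforts": joint torques, N m; "tool_pos": TCP position; "tcp_rot": TCP orientation; "ft_force": force on the tool from outside, world axes, zero at the start; "wrist_torque": the same for the moment, N m; "finger_gap": finger opening in mm; "grip_force": force on a finger pad.
Only numpy, scipy, OpenCV 4.12 (cv2) and the standard library are available. Lean on these libraries where they do the work, as an engineer would, in place of code of your own. Each camera call takes 0.05 s, during which the arm holds its last target. There are 200 camera calls.

## Working session

There is one attempt and no reset: what is moved stays moved. The work goes in short steps, Python scripts to look and compute and a tool call to move; the robot and the scene stay as the last step left them, time stands still between calls to the robot, and variables do not carry over. Pictures are saved under pics/ and viewed, at most 10 in all, crops included, and the job is handed in when it is done.

Besides the shell and the picture viewer there is one more tool, called as name(argument=value, ...), one argument or row to a line, values as JSON. jog_arm: Moves the arm, as the interface text tells. Its arguments: {"type":"object","properties":{"rows":{"type":"array"},"grip":{"type":"number"},"force":{"type":"number"}},"required":["rows"]}

```bash
mkdir -p pics; python3 - <<'E'
from bench import r
import cv2,numpy as np
print(r.sense())
for n in("top","side"):
    p,d=r.snapshot(n);cv2.imwrite(f"pics/{n}.png",p);np.savez(f"{n}.npz",p=p,d=d)
    print(r.camera_params(n))
print(r.camera_params("wrist"))
E
```

```text
{'time': 0.0, 'joint_pos': array([-7.23293085e+01,  7.51495274e+00,  8.53312725e+01,  8.14759789e-05,
        8.72635978e+01, -4.89396130e+00]), 'qd': array([ 0.13498244, -0.03128588,  0.12326726, -0.04479174, -0.02015968,
        0.05873854]), 'joint_efforts': array([-7.19413511e-04, -5.69397676e+01, -5.00554669e+01, -4.23502997e-04,
        1.49598968e-02, -3.99459248e-05]), 'tool_pos': array([ 230.07193387, -553.51105365,  230.22697869]), 'tcp_rot': array([-1.79890584e+02, -9.45028590e-03,  2.25646398e+01]), 'ft_force': array([ 0.4386282 ,  0.42771328, -0.01174967]), 'wrist_torque': array([-0.03329357,  0.02087956,  0.00405958]), 'grip_force': 0.0, 'finger_gap': 85.516464745045}
{'fx': 428.09277035109477, 'fy': 428.09277035109477, 'cx': 285.81021053331546, 'cy': 209.23659932082094, 'dist_coeffs': array([-0.01979556,  0.        ,  0.        ,  0.        ,  0.        ]), 'pose': array([[ 4.44468463e-04, -9.82325516e-01,  1.87180080e-01,
         3.34310958e+02],
       [-9.99934133e-01,  1.71012927e-03,  1.13491927e-02,
        -2.80585189e+01],
       [-1.14687037e-02, -1.87172796e
[... 532 characters left out ...]
.44519832e-01, -5.35522953e-01,
         6.62209598e+02],
       [ 0.00000000e+00,  0.00000000e+00,  0.00000000e+00,
         1.00000000e+00]])}
{'fx': 291.81221399482473, 'fy': 291.81221399482473, 'cx': 281.23750188790416, 'cy': 209.28192972816507, 'dist_coeffs': array([-0.05513356,  0.        ,  0.        ,  0.        ,  0.        ]), 'tool_from_camera': array([[-1.07360564e-03, -9.55060075e-01, -2.96410358e-01,
         7.54087525e+01],
       [ 9.99999114e-01, -1.25859528e-03,  4.33282485e-04,
        -9.31255683e-01],
       [-7.86871482e-04, -2.96409631e-01,  9.55060580e-01,
        -1.41887092e+02],
       [ 0.00000000e+00,  0.00000000e+00,  0.00000000e+00,
         1.00000000e+00]])}
```

View pics/top.png

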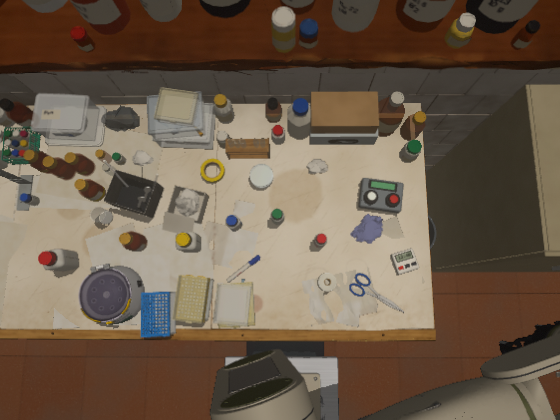

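View pics/side.png

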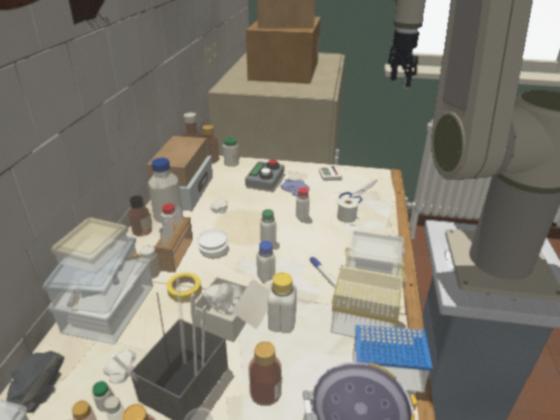

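In the top view the green cap is at about (277,215), the red at (320,240), the blue at (232,222) and the yellow at (184,240). The white key is at (371,197) and the red key at (394,199). The side view agrees: green cap at about (268,215).

```bash
cat > h.py <<'E'
import cv2,numpy as np
def ray(c,uv,z,T=None):
    K=np.array([[c['fx'],0,c['cx']],[0,c['fy'],c['cy']],[0,0,1]])
    T=c['pose'] if T is None else T
    n=cv2.undistortPoints(np.array([[uv]],float),K,c['dist_coeffs'])[0,0]
    d=T[:3,:3]@np.r_[n,1];o=T[:3,3]
    return (o+d*(z-o[2])/d[2]).round(1)
def blob(p,kind,box):
    x0,y0,x1,y1=box;h=cv2.cvtColor(p[y0:y1,x0:x1],cv2.COLOR_BGR2HSV).astype(int);H,S,V=h[...,0],h[...,1],h[...,2]
    m={'g':(H>50)&(H<95)&(S>90),'r':((H<8)|(H>172))&(S>130),'b':(H>100)&(H<130)&(S>110),'y':(H>18)&(H<35)&(S>150),'w':(V>150)&(S<60)}[kind]
    n,l,s,ce=cv2.connectedComponentsWithStats(m.astype(np.uint8))
    i=1+np.argmax(s[1:,4]);return ce[i]+[x0,y0],s[i]+[x0,y0,0,0,0]
E
python3 - <<'E'
from h import *;from bench import r
p={n:np.load(n+'.npz')['p'] for n in('top','side')}
for n,k,b,z in[('top','g',(262,200,292,230),88),('top','r',(308,228,332,252),85),('top','b',(220,210,245,235),90),('top','y',(172,228,198,252),115),('top','w',(360,185,381,210),53),('top','r',(384,188,406,210),53),('side','g',(255,205,280,225),85),('side','w',(255,165,275,182),53),('side','r',(262,155,285,170),53)]:
    c,s=blob(p[n],k,b);print(n,k,c.round(1),s,ray(r.camera_params(n),c,z))
E
```

```text
top g [276.5 213.2] [272 209  10   9  70] [546.9  11.5  88. ]
top r [321.  238.1] [317 234   9   9  71] [ 477.4 -111.8   85. ]
top b [231.2 220. ] [227 215  10  10  75] [527.7 137.4  90. ]
top y [182.7 238.9] [176 233  14  13 151] [471.9 264.3 115. ]
top w [371.5 195.6] [368 192   8   8  51] [ 604.8 -261.8   53. ]
top r [393.3 198.7] [389 195   9   9  62] [ 595.3 -324.3   53. ]
side g [267.2 212.2] [265 211   5   3   8] [550.2   6.1  85. ]
side w [265.2 170.3] [261 168   9   6  40] [ 607.1 -261.3   53. ]
side r [272.5 161.5] [270 160   6   4  20] [ 596.  -321.7   53. ]
```

jog_arm(
  rows=[
    [[380, -300, 20], [0, 0, 0]],
    [[380, -300, 20], [0, 0, 0]],
    [[380, -300, 20], [0, 0, 0]],
    [[380, -300, 20], [0, 0, 0]],
    [[380, -300, 20], [0, 0, 0]],
    [[380, -300, 20], [0, 0, 0]],
    [[380, -300, 20], [0, 0, 0]],
    [[380, -300, 20], [0, 0, 0]],
    [[380, -300, 20], [0, 0, 0]],
    [[380, -300, 20], [0, 0, 0]],
  ],
  grip=0,
  force=20,
)

```text
time: 1.1
tool_pos: [466.7, -128.3, 210.9]
tcp_rot: [-180.0, -0.0, 22.7]
ft_force: [0.5, -0.1, 0.4]
finger_gap: -0.2
grip_force: 0.0
```

jog_arm(
  rows=[
    [[130, -100, 30], [0, 0, 0]],
    [[130, -100, 30], [0, 0, 0]],
    [[130, -100, 30], [0, 0, 0]],
    [[130, -100, 30], [0, 0, 0]],
    [[130, -100, 30], [0, 0, 0]],
    [[130, -100, 30], [0, 0, 0]],
    [[130, -100, 30], [0, 0, 0]],
  ],
)

```text
time: 1.8
tool_pos: [547.4, 9.8, 181.5]
tcp_rot: [180.0, 0.0, 22.5]
ft_force: [0.5, 0.7, -0.0]
finger_gap: 0.2
grip_force: 0.0
```

```bash
cat > look.py <<'E'
from h import *;from bench import r;import sys
from scipy.spatial.transform import Rotation as R
def T(s):
    M=np.eye(4);M[:3,:3]=R.from_euler('xyz',s['tcp_rot'],degrees=True).as_matrix();M[:3,3]=s['tool_pos'];return M
s=r.sense();p,d=r.snapshot('wrist');cv2.imwrite(sys.argv[1],p)
c=r.camera_params('wrist');W=T(s);M=W@c['tool_from_camera']
print(s['time'],s['tool_pos'],s['tcp_rot'],s['ft_force'],s['finger_gap'])
k,z=sys.argv[2],float(sys.argv[3]);box=eval(sys.argv[4]) if len(sys.argv)>4 else (0,0,560,420)
cc,st=blob(p,k,box);w=ray(c,cc,z,M);print(cc,st,w,'in tool',(W[:3,:3].T@(w-W[:3,3])).round(1))
E
python3 look.py pics/w1.png g 88
```

```text
1.8 [547.40085854   9.75863271 181.48021557] [1.79975519e+02 1.17769737e-02 2.24937642e+01] [ 0.48909215  0.69364642 -0.02833821] 0.19299571729777842
[280.13919822 207.48775056] [264 191  33  34 898] [550.4  12.8  88. ] in tool [ 4.  -1.7 93.5]
```

View pics/w1.png

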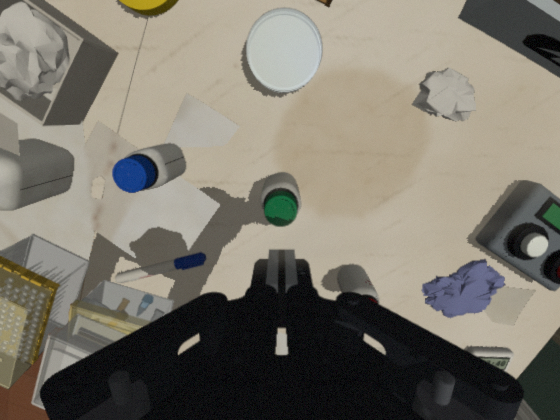

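The wrist view shows the green cap at (280,207), with the shut fingertips just behind it at (282,260). The red bottle is partly hidden at (355,285), well clear. Next I go down to just above the cap, then creep.

jog_arm(
  rows=[
    [[3, -2, 45], [0, 0, 0]],
    [[3, -2, 70], [0, 0, 0]],
    [[3, -2, 82], [0, 0, 0]],
    [[3, -2, 88], [0, 0, 0]],
    [[3, -2, 88], [0, 0, 0]],
    [[3, -2, 88], [0, 0, 0]],
  ],
)

```text
time: 2.45
tool_pos: [550.8, 13.6, 95.0]
tcp_rot: [179.9, -0.1, 22.5]
ft_force: [-0.4, 1.0, 0.1]
finger_gap: 0.0
grip_force: 0.0
```

jog_arm(
  rows=[
    [[0, 0, 1], [0, 0, 0]],
    [[0, 0, 2], [0, 0, 0]],
    [[0, 0, 3], [0, 0, 0]],
    [[0, 0, 3], [0, 0, 0]],
  ],
)

```text
time: 2.85
tool_pos: [549.7, 14.1, 90.4]
tcp_rot: [180.0, -0.0, 22.6]
ft_force: [-0.7, 0.3, 0.4]
finger_gap: -0.2
grip_force: 0.0
```

jog_arm(
  rows=[
    [[0, 0, 1], [0, 0, 0]],
    [[0, 0, 1], [0, 0, 0]],
  ],
)

```text
time: 3.05
tool_pos: [549.6, 14.0, 89.1]
tcp_rot: [-180.0, 0.0, 22.6]
ft_force: [-1.2, -0.2, 1.3]
finger_gap: 0.3
grip_force: 0.0
```

jog_arm(
  rows=[
    [[0, 0, 1], [0, 0, 0]],
    [[0, 0, 1], [0, 0, 0]],
  ],
)

```text
time: 3.25
tool_pos: [549.6, 14.0, 88.1]
tcp_rot: [-180.0, 0.0, 22.6]
ft_force: [0.0, 0.1, -0.0]
finger_gap: -0.2
grip_force: 0.0
```

jog_arm(
  rows=[
    [[0, 0, 1], [0, 0, 0]],
    [[0, 0, 1], [0, 0, 0]],
  ],
)

```text
time: 3.45
tool_pos: [550.4, 14.0, 88.1]
tcp_rot: [180.0, -0.1, 22.6]
ft_force: [-0.5, 0.8, 4.6]
finger_gap: 0.2
grip_force: 2.6
```

Contact at 4.6 N. I'll hold briefly, lift straight up, then go above the counter.

jog_arm(
  rows=[
    [[0, 0, 0], [0, 0, 0]],
    [[0, 0, 0], [0, 0, 0]],
    [[0, 0, -5], [0, 0, 0]],
    [[0, 0, -45], [0, 0, 0]],
    [[0, 0, -75], [0, 0, 0]],
    [[0, 0, -75], [0, 0, 0]],
  ],
)

```text
time: 4.05
tool_pos: [552.8, 13.8, 167.9]
tcp_rot: [179.8, -0.4, 22.6]
ft_force: [-0.4, -0.8, 0.3]
finger_gap: 0.2
grip_force: 0.0
```

jog_arm(
  rows=[
    [[-55, 275, 0], [0, 0, 0]],
    [[-55, 275, 0], [0, 0, 0]],
    [[-55, 275, 0], [0, 0, 0]],
    [[-55, 275, 0], [0, 0, 0]],
    [[-55, 275, 0], [0, 0, 0]],
    [[-55, 275, 0], [0, 0, 0]],
    [[-55, 275, 0], [0, 0, 0]],
    [[-55, 275, 0], [0, 0, 0]],
    [[-55, 275, 0], [0, 0, 0]],
  ],
)

```text
time: 4.95
tool_pos: [604.2, -259.9, 161.6]
tcp_rot: [-179.9, 0.0, 22.6]
ft_force: [-1.2, 0.1, -0.8]
finger_gap: 0.3
grip_force: 0.0
```

```bash
python3 look.py pics/w2.png w 53 "(240,150,320,250)"
```

```text
4.95 [ 604.15199168 -259.94957286  161.60704594] [-1.79926230e+02  3.08329712e-02  2.25986664e+01] [-1.24316074  0.11187568 -0.83999885] 0.29636442306876815
[250.25824801 167.69510808] [240 150  33  50 879] [ 626.  -220.9   53. ] in tool [ 35.2 -27.5 108.6]
```

View pics/w2.png

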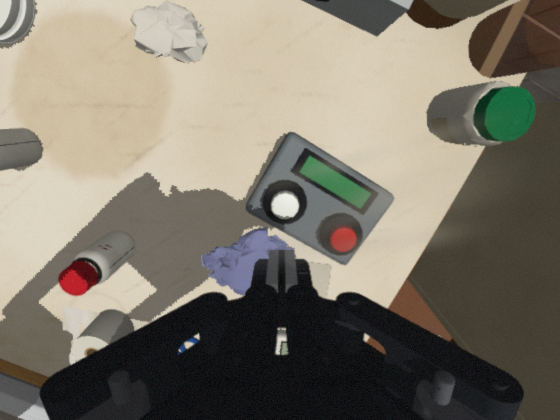

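The white key is at (285,205) and the red key at (343,239). My mask caught worktop, so I'll take the key centre in a tighter box.

```bash
python3 look.py pics/w3.png w 53 "(269,189,301,221)"
```

```text
5.0 [ 604.3061424  -259.69985467  161.88717732] [-1.79949592e+02  1.91822777e-02  2.26303889e+01] [-0.03634968 -1.24304117  0.09393544] 0.21194632696330287
[285.03605313 204.79316888] [272 193  27  24 527] [ 606.9 -261.3   53. ] in tool [  1.8   2.6 108.9]
```

jog_arm(
  rows=[
    [[2, 2, 45], [0, 0, 0]],
    [[2, 2, 80], [0, 0, 0]],
    [[2, 2, 98], [0, 0, 0]],
    [[2, 2, 103], [0, 0, 0]],
    [[2, 2, 103], [0, 0, 0]],
    [[2, 2, 103], [0, 0, 0]],
  ],
)

```text
time: 5.65
tool_pos: [608.5, -262.6, 61.7]
tcp_rot: [179.9, -0.1, 22.6]
ft_force: [0.3, -0.2, 0.5]
finger_gap: -0.5
grip_force: 0.0
```

jog_arm(
  rows=[
    [[0, 0, 1], [0, 0, 0]],
    [[0, 0, 2], [0, 0, 0]],
    [[0, 0, 3], [0, 0, 0]],
    [[0, 0, 4], [0, 0, 0]],
    [[0, 0, 5], [0, 0, 0]],
    [[0, 0, 6], [0, 0, 0]],
    [[0, 0, 7], [0, 0, 0]],
    [[0, 0, 8], [0, 0, 0]],
    [[0, 0, 8], [0, 0, 0]],
  ],
)

```text
time: 6.55
tool_pos: [607.0, -262.1, 51.2]
tcp_rot: [-180.0, 0.0, 22.6]
ft_force: [-1.2, -0.5, 2.3]
finger_gap: 0.1
grip_force: 1.0
```

Touching the key at 2.3 N and z = 51.2. I'll press to about 4.5 mm of travel.

jog_arm(
  rows=[
    [[0, 0, 1], [0, 0, 0]],
    [[0, 0, 2], [0, 0, 0]],
    [[0, 0, 2.5], [0, 0, 0]],
    [[0, 0, 2.5], [0, 0, 0]],
  ],
)

```text
time: 6.95
tool_pos: [607.1, -262.2, 48.9]
tcp_rot: [180.0, -0.0, 22.6]
ft_force: [-0.9, -0.7, 2.3]
finger_gap: 0.1
grip_force: 1.7
```

jog_arm(
  rows=[
    [[0, 0, 1], [0, 0, 0]],
    [[0, 0, 1], [0, 0, 0]],
  ],
)

```text
time: 7.15
tool_pos: [607.1, -262.2, 48.1]
tcp_rot: [180.0, -0.0, 22.6]
ft_force: [-2.4, 0.5, 4.8]
finger_gap: 0.2
grip_force: 2.4
```

jog_arm(
  rows=[
    [[0, 0, 1], [0, 0, 0]],
    [[0, 0, 1], [0, 0, 0]],
  ],
)

```text
time: 7.35
tool_pos: [607.2, -262.2, 48.0]
tcp_rot: [180.0, -0.0, 22.6]
ft_force: [-5.2, 3.0, 10.5]
finger_gap: 0.1
grip_force: 5.5
```

The force rose to 10.5 N while z stopped at 48.0, so the key has bottomed. Now I withdraw.

jog_arm(
  rows=[
    [[0, 0, -5], [0, 0, 0]],
    [[0, 0, -20], [0, 0, 0]],
    [[0, 0, -60], [0, 0, 0]],
    [[0, 0, -110], [0, 0, 0]],
    [[0, 0, -150], [0, 0, 0]],
    [[0, 0, -150], [0, 0, 0]],
    [[0, 0, -150], [0, 0, 0]],
    [[0, 0, -150], [0, 0, 0]],
    [[0, 0, -150], [0, 0, 0]],
  ],
)

```text
time: 8.25
tool_pos: [606.0, -261.6, 194.5]
tcp_rot: [-179.8, 0.1, 22.6]
ft_force: [-0.4, -0.5, -0.5]
finger_gap: -0.1
grip_force: 0.0
```

```bash
python3 - <<'E'
from h import *;from bench import r
p,d=r.snapshot('top');c=r.camera_params('top')
for k,b,z in[('g',(262,200,292,230),88),('r',(308,228,332,252),85),('b',(220,210,245,235),90),('y',(172,228,198,252),115)]:
    print(k,ray(c,blob(p,k,b)[0],z))
s=r.sense();print(s['time'],s['tool_pos'],s['ft_force'],abs(s['qd']).max())
E
```

```text
g [546.9  11.5  88. ]
r [ 476.6 -111.7   85. ]
b [527.8 137.5  90. ]
y [471.9 264.5 115. ]
8.3 [ 606.12673426 -261.61773603  194.62320502] [-0.55302079  0.55327152 -1.18800211] 0.2549681499675216
```

All four bottles are where they started, and the arm is clear.

```bash
python3 -c "
from bench import r
print(r.hand_in())"
```

```text
the job is handed in; nothing more can be done
None
```

I touched the green cap at about 5 N, pressed the white key to its stop and released it, withdrew without moving any bottle (largest measured shift under 1 mm), and handed the job in at about 8.3 s; no verdict was returned.

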